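# Sniff the seam of a gassed incubation chamber and hold up the leak detector's display

## Robot

A 7-joint arm with a two-finger parallel gripper is mounted at the origin on a cart in front of the work surface, level with it; the furniture and walls round the work are solid. World frame = base frame: x ahead of the robot, y to its left, z up, the work surface at z = 0. Lengths are in mm, angles in rad, forces in N, time in s.
With the tool pointing down it reaches from about 425 to 950 mm from the base axis. Payload 16.7 kg.
Tool frame: the origin (TCP) lies at the very end of the fingers, on their centre line; the grasp point (between the pads) lies hold_point_z behind it (hold_point_z is the distance from the TCP to the grasp point, in mm); z points along the fingers, y is the line along which they close (so a half turn about z gives the same grasp; the last joint's range is limited). The gripper opens to 94 mm and grips with 3 to 60 N. Pads are 16 mm wide; open, the fingers measure 119 mm over their backs; the gripper's body (75 mm by 177 mm) begins 78 mm behind the grasp point.
Start: joints at [1.141, 0.426, 0.074, 1.606, -0.034, 1.111, -0.067], TCP at [187.029, -648.533, 205.467] pointing down, gripper open.
Joint ranges: [-2.85, 2.85], [-0.5, 2.14], [-1.23, 1.37], [0.21, 2.46], [-1.02, 4.16], [0.16, 2.05], [-2.73, 2.73]. Speed limits (rad/s): [1.89, 1.89, 2.39, 2.39, 3.01, 3.01, 3.01].

## Interface

Orientations are given as a unit quaternion [w, x, y, z].
In Python, from workcell import * gives the robot as it stands.
- The arm moves only by the tool servo_tool, never from a script. Its argument "commands" is a list of rows, each an object of numbers: "tx", "ty", "tz": the shift along the tool's x, y, z in m; "wx", "wy", "wz": the turn, a rotation vector about the tool's x, y, z in degrees; "fingers": the closure, from 0 (fully open) to 1 (shut). A call has 1 to 12 rows; each row shifts and turns the commanded pose from where the row before left it, along the tool's axes as they then stand; what a row does not reach is not made up. A row lasts 1/12 s, in which the tool goes at most 41.7 mm and 7.16 degrees, less where a joint would pass 70% of its speed; a pose out of reach is approached as far as the arm can. A call is refused whole if a number of a shift passes 0.0417 or a number of a turn 7.16, either way. A call with a gripper value outside its range is refused whole. The fingers move at their own pace and stop on an object; "squeeze" is the grip in N (left out, the last holds). Time passes only in rows, so rows that do not move let the fingers close. It gives the time, the measured TCP pose, the force, the opening and the grip force at its end, in the units of the state.
- observe(): the state, without advancing time (a new reading comes with each control period).
- capture(name): name is "side" or "top"; returns a dict with "frame" (384x512x3 uint8, red, green, blue), "range_z" (384x512 float32, mm along the optical axis (not along the pixel's ray), 0 where there is no reading), "intrinsics" (3x3 intrinsics, pixels), "k1" (the pictures are not rectified: a ray, as slopes to the right and down, at radius r is drawn at 1 + k1 r^2 times it, then the intrinsics apply), "position" and "rotation" of the camera in the world. Camera axes: x right, y up, looking along -z (the intrinsics and any distortion apply to the point x, -y, -z); pixel columns grow to the right and rows downward; lengths in mm; the calibration is good to about 2 mm. A picture is of the moment at which its call begins.
- job_done(): hands the job in; it is judged then, once.
The state is a dict: "time_s": time; "qpos": joint angles; "joint_vel": joint speeds; "effort": joint torques, N m; "position": TCP position; "tool_rot": TCP orientation; "ft_force": force on the tool from outside, world axes, zero at the start; "torque": the same for the moment, N m; "gripper_width": finger opening in mm; "grasp_force": force on a finger pad.
Only numpy, scipy, OpenCV 4.12 (cv2) and the standard library are available. Lean on these libraries where they do the work, as an engineer would, in place of code of your own. Each camera call takes 0.05 s, during which the arm holds its last target. There are 200 camera calls.

## Task

Check the gassed incubation chamber for leaks: draw the pen leak detector out of its leaning bench holder and pass the tip of its nose slowly (about 3 cm a second) along the black gasket seam in the chamber's front, from the left-hand corner to the right-hand corner, within a centimetre of the seam all the way and without pushing against the chamber. Then lift the detector well up off the bench, at least 20 cm, turn it from nose-down to level with its display facing straight up so that the reading can be seen, and finish while holding it there, motionless, clear of the holder and the chamber. Leave the timer, the bottle and the tape roll where they are.

Things in the scene. Friction and masses are not known exactly. Their poses are not given: they have to be found in the camera images.
- detector: Pen leak detector, loose, 60-130 g: grey body 108 long x 28 wide (y) x 22 thick (z), thin steel nose 90 long. x axis: along body to the nose tip; z: out of the display face. Origin: on the body's centre line, where to grip it across its 28 mm width; body spans x -29.5 to +78.5, tip at x +168. At the start in the holder, nose 50 deg below level, tail up and roughly towards the robot.
- nose_tip (a point): The very tip (9 mm thick, black) of the detector's nose, x = +168 mm in the detector's frame; axes are the detector's.
- holder: Fixed grey holder: base 110 x 84 x 11, post, leaning sleeve 50 long, 38 wide; bore 32 x 25.5 (about 2 mm play), rising at 50 deg towards the holder's -x. Origin under the base; x level, the way the nose points; z up. 50 mm of the body sit in the sleeve, the nose sticks out below it to 22 mm above the bench: it comes out only along its own axis, tail first, tip clear after 150 mm of travel.
- sleeve_mouth (a point): Middle of the sleeve's open upper end, at (-39, 0, 128) mm in the holder's frame. About 60 mm of the detector's body stand out of it.
- chamber: Fixed clear box with dishes inside, 142 (x) x 188 (y) x 101 high, two ports on the lid reach 128. Origin under its centre. Front = its -x side, roughly to the robot; +y its left as the robot sees it. Seam: black gasket between two white flanges, level, 73 above the bench; in front the flange edges lie at x = -71 (gasket 2 mm deeper), 6 mm proud of the tub. Latches only on the short sides.
- seam_left (a point): Left-hand (+y) end of the front seam: the flange corner, at (-71, +94, 73) mm in the chamber's frame.
- seam_right (a point): Right-hand (-y) end of the front seam: the flange corner, at (-71, -94, 73) mm in the chamber's frame.
- lab_timer: White bench timer, 68 x 68 x 18 mm, loose, bystander. Origin under its centre.
- buffer_bottle: Small white-capped bottle, 45 mm across, 88 mm high, loose, bystander. Origin under its centre.
- tape_roll: Orange roll of tape lying flat, 62 mm across, 14 mm high, loose, bystander. Origin under its centre.

How it is judged (in metres and radians):
On the way, in this order (a step that is already met when the one before it is completed fails the run):
1. the gripped detector is drawn out of the sleeve: its tip is up at the sleeve's mouth (z of nose_tip in the frame of holder above 0.12 m and contact force between detector and the fingers above 0.5 N), for 0.05 s.
2. the tip is at the left end of the front seam, within 15 mm of it (x of nose_tip in the frame of chamber between -0.086 and -0.056 m and z of nose_tip in the frame of chamber between 0.058 and 0.088 m and y of nose_tip in the frame of chamber between 0.076 and 0.109 m), for 0.06 s.
3. the tip follows the seam (point 1 of 5 along it), within 15 mm of it (x of nose_tip in the frame of chamber between -0.086 and -0.056 m and z of nose_tip in the frame of chamber between 0.058 and 0.088 m and y of nose_tip in the frame of chamber between 0.046 and 0.062 m), for 0.06 s.
4. the tip follows the seam (point 2 of 5 along it), within 15 mm of it (x of nose_tip in the frame of chamber between -0.086 and -0.056 m and z of nose_tip in the frame of chamber between 0.058 and 0.088 m and y of nose_tip in the frame of chamber between 0.019 and 0.035 m), for 0.06 s.
5. the tip follows the seam (point 3 of 5 along it), within 15 mm of it (x of nose_tip in the frame of chamber between -0.086 and -0.056 m and z of nose_tip in the frame of chamber between 0.058 and 0.088 m and y of nose_tip in the frame of chamber between -0.008 and 0.008 m), for 0.06 s.
6. the tip follows the seam (point 4 of 5 along it), within 15 mm of it (x of nose_tip in the frame of chamber between -0.086 and -0.056 m and z of nose_tip in the frame of chamber between 0.058 and 0.088 m and y of nose_tip in the frame of chamber between -0.035 and -0.019 m), for 0.06 s.
7. the tip follows the seam (point 5 of 5 along it), within 15 mm of it (x of nose_tip in the frame of chamber between -0.086 and -0.056 m and z of nose_tip in the frame of chamber between 0.058 and 0.088 m and y of nose_tip in the frame of chamber between -0.062 and -0.046 m), for 0.06 s.
8. the tip reaches the right end of the front seam, within 15 mm of it (x of nose_tip in the frame of chamber between -0.086 and -0.056 m and z of nose_tip in the frame of chamber between 0.058 and 0.088 m and y of nose_tip in the frame of chamber between -0.109 and -0.076 m), for 0.06 s.
At the end, for the whole second after the job is handed in: The detector is still held between the fingers with its display facing up, within 15 degrees of level, its origin at least 180 mm and its tip at least 140 mm above the bench, touching neither holder nor chamber, and it is at rest (angle between detector's own z axis and vertical below 0.27 rad and z of nose_tip in the frame of holder above 0.14 m and height (world z) of detector above 0.18 m and contact force between detector and the fingers above 0.5 N and contact force between detector and holder below 0.1 N and contact force between detector and chamber below 0.1 N and linear speed of detector below 0.03 m/s and angular speed of detector below 0.2 rad/s); the arm keeps its last pose, push and grip.
It fails at once if the nose is swept along the seam faster than 10 cm a second (x of nose_tip in the frame of chamber between -0.086 and -0.056 m and z of nose_tip in the frame of chamber between 0.058 and 0.088 m and y of nose_tip in the frame of chamber between -0.07 and 0.07 m and linear speed of detector above 0.1 m/s).
It fails at once if the detector is pushed against the chamber (more than 8 N) (contact force between detector and chamber above 8 N).
It fails at once if the timer is moved by more than 20 mm (distance of lab_timer from where it was at the start of the episode above 0.02 m).
It fails at once if the bottle is moved by more than 20 mm (distance of buffer_bottle from where it was at the start of the episode above 0.02 m).
It fails at once if the tape roll is moved by more than 20 mm (distance of tape_roll from where it was at the start of the episode above 0.02 m).
It also fails if it takes over 58 s, if anything falls off the work surface, if the arm or the gripper's body presses on something with over 40 N, if the wrist force passes 120 N, or if a joint passes its speed limit or range.

## Working session

There is one attempt and no reset: what is moved stays moved. The work goes in short steps, Python scripts to look and compute and a tool call to move; the robot and the scene stay as the last step left them, time stands still between calls to the robot, and variables do not carry over. Pictures are saved under pics/ and viewed, at most 10 in all, crops included, and the job is handed in when it is done.

Besides the shell and the picture viewer there is one more tool, called after "Emit:" in YAML: its name, and indented under it one key for each argument. servo_tool: Moves the arm, as the interface text tells. Its arguments: {"type":"object","properties":{"commands":{"type":"array"},"squeeze":{"type":"number"}},"required":["commands"]}

```bash
ls; mkdir -p pics
python3 - <<'E'
from workcell import *
import cv2,numpy as np
print(observe())
for n in("top","side"):
    c=capture(n); np.savez(n+"0.npz",**c); cv2.imwrite(f"pics/{n}0.png",c["frame"][:,:,::-1]); print(n,c["intrinsics"],c["k1"],c["position"],c["rotation"])
E
```

```text
pics
{'time_s': 0.0, 'qpos': array([ 1.14049811,  0.42674546,  0.07384815,  1.60658589, -0.03409816,
        1.11081771, -0.06707808]), 'joint_vel': array([-8.12936484e-04, -1.67072214e-03, -2.54590391e-05,  2.25791116e-04,
        1.30569477e-03,  6.01774737e-05,  4.52706064e-04]), 'effort': array([ 7.27807310e-04, -9.35842180e+01,  3.66684750e+00, -4.54204273e+01,
       -4.90807649e-02,  2.03015126e-02,  8.08440768e-05]), 'position': array([ 186.90838615, -648.15231623,  204.77588847]), 'tool_rot': array([-6.33545253e-04,  9.90160422e-01,  1.39935410e-01, -1.38602203e-04]), 'ft_force': array([-0.20079683,  0.24265673, -0.44964301]), 'torque': array([-0.01919673,  0.02939614,  0.02123541]), 'grasp_force': 0.0, 'gripper_width': 94.24857715272611}
top [[497.65640487   0.         250.90561123]
 [  0.         497.65640487 191.25146023]
 [  0.           0.           1.        ]] 0.07057409943761472 [ 209.64126095  -48.48603611 1844.93574403] [ 0.71145714  0.07879164 -0.03556764 -0.69739197]
side [[426.85495478   0.         255.28569135]
 [  0.         426.85495478 196.63996114]
 [  0.           0.           1.        ]] -0.12693540314282606 [ 321.33117305  661.25516934 1208.755017  ] [-0.11934981 -0.0344013   0.24289655  0.96206727]
```

View pics/top0.png

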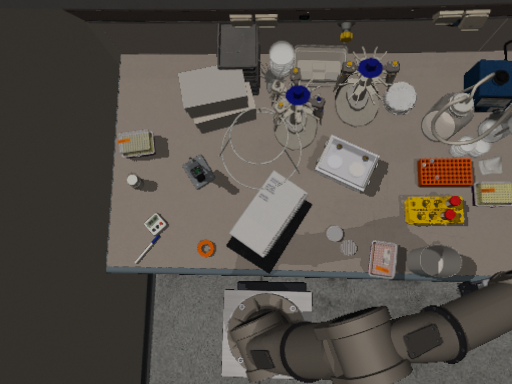

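View pics/side0.png

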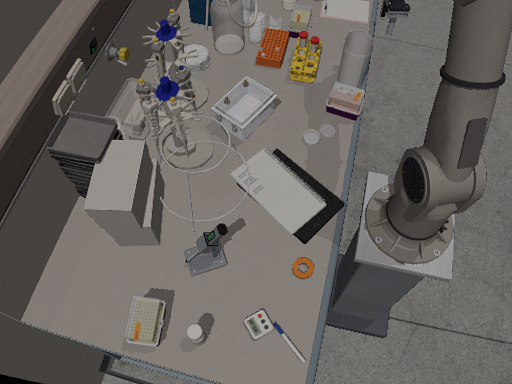

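```bash
python3 -c "
import workcell
print([(n,getattr(workcell,n)) for n in dir(workcell) if n[0]!='_'])"
```

```text
[('Unreachable', <class 'workcell.Unreachable'>), ('capture', <function make.<locals>.drawn_camera at 0x7f452b8900e0>), ('hold_point_z', 18.8), ('job_done', <function connect.<locals>.done at 0x7f452b8077e0>), ('observe', <function make.<locals>.<lambda> at 0x7f452b8905e0>)]
```

```bash
cat > h.py <<'E'
import numpy as np,cv2
from scipy.spatial.transform import Rotation as R
def quat(q): return R.from_quat(np.asarray(q)[[1,2,3,0]])
def world(c,uv=None):
    "uv Nx2 pixels -> world points (or the whole image), mm"
    h,w=c["range_z"].shape
    if uv is None:
        v,u=np.mgrid[:h,:w]; uv=np.c_[u.ravel(),v.ravel()]
    uv=np.asarray(uv,float); K=c["intrinsics"]
    s=(uv-[K[0,2],K[1,2]])/[K[0,0],K[1,1]]; x=s.copy()
    for _ in range(20): x=s/(1+float(c["k1"])*(x**2).sum(1,keepdims=True))
    z=c["range_z"][np.rint(uv[:,1]).astype(int),np.rint(uv[:,0]).astype(int)]
    p=np.c_[x[:,0]*z,-x[:,1]*z,-z]
    P=quat(c["rotation"]).apply(p)+c["position"]; P[z==0]=np.nan
    return P
def pix(c,P):
    p=quat(c["rotation"]).inv().apply(np.atleast_2d(P)-c["position"])
    x=np.c_[p[:,0],-p[:,1]]/-p[:,2:]; x=x*(1+float(c["k1"])*(x**2).sum(1,keepdims=True))
    K=c["intrinsics"]; return x*[K[0,0],K[1,1]]+[K[0,2],K[1,2]]
def axes_pose(o,yaw): return o,R.from_euler('z',yaw)
E
python3 - <<'E'
from h import *
T=dict(np.load("top0.npz"));S=dict(np.load("side0.npz"))
def crop(c,x,y,w,h,k): return cv2.resize(c["frame"][y:y+h,x:x+w,::-1],None,fx=k,fy=k,interpolation=cv2.INTER_CUBIC)
a=np.hstack([crop(T,170,140,60,60,5),crop(T,310,130,80,60,5)])
b=np.hstack([crop(S,175,215,60,60,5),crop(S,205,75,80,60,5)])
cv2.imwrite("pics/crops.png",np.vstack([a,b]))
for n,c,l in(("top",T,[(198,172),(347,163),(205,248),(155,224),(134,181),(270,215),(260,150),(250,187),(297,95)]),("side",S,[(208,245),(245,108),(303,267),(259,323),(195,333),(193,225),(168,90)])):
    print(n); print(np.c_[l,world(c,l).round(0)])
E
```

```text
top
[[ 198.  172.  550.  245.  157.]
 [ 347.  163.  602. -277.   92.]
 [ 205.  248.  294.  233.    2.]
 [ 155.  224.  379.  422.   15.]
 [ 134.  181.  529.  492.   81.]
 [ 270.  215.  418.   -6.   32.]
 [ 260.  150.  670.   38.   -0.]
 [ 250.  187.  518.   69.   47.]
 [ 297.   95.  771.  -91.  319.]]
side
[[ 208.  245.  560.  276.  135.]
 [ 245.  108.  594. -235.  102.]
 [ 303.  267.  296.  225.   -3.]
 [ 259.  323.  382.  421.   14.]
 [ 195.  333.  532.  502.   88.]
 [ 193.  225.  647.  188.   32.]
 [ 168.   90.  772.  -82.  307.]]
```

View pics/crops.png

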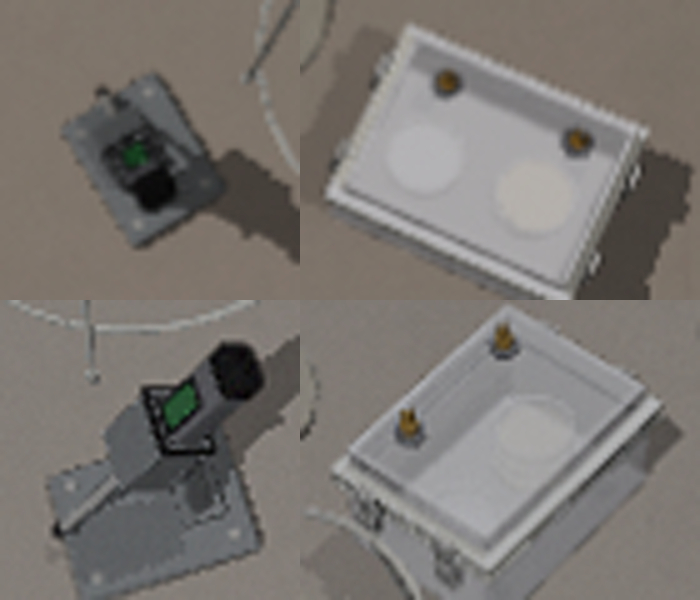

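```bash
cat > fit.py <<'E'
from h import *
from scipy.optimize import least_squares
T=dict(np.load("top0.npz"));S=dict(np.load("side0.npz"))
c5,s5=np.cos(np.radians(50)),np.sin(np.radians(50))
def fit(obs,p0,name):
    def res(p):
        r=[]
        for c,m,uv in obs:
            r.append(pix(c,R.from_euler('z',p[2]).apply(m)+[p[0],p[1],0])[0]-uv)
        return np.ravel(r)
    f=least_squares(res,p0,loss="soft_l1"); print(name,f.x.round(3),"\n",f.fun.reshape(-1,2).round(1).tolist()); return f.x
t=lambda x,y:(170+x/5,140+y/5)
s=lambda x,y:(175+x/5,215+(y-300)/5)
tail=(-39-60*c5,0,128+60*s5); tip=(49.4,0,22.7)
H=fit([(T,tip,t(103,92)),(S,tip,s(57,532)),(T,tail,t(155,190)),(S,tail,s(238,372))],[550,245,.5],"holder via detector")
B=[(55,42,11),(55,-42,11),(-55,-42,11),(-55,42,11)]
H2=fit([(T,m,t(*u)) for m,u in zip(B,[(65,130),(150,75),(222,185),(135,245)])]+[(S,m,s(*u)) for m,u in zip(B,[(85,595),(48,480),(240,450),(262,548)][:1])],[550,245,.5],"base")
t2=lambda x,y:(310+x/5,130+y/5)
s2=lambda x,y:(205+x/5,75+(y-300)/5)
C=fit([(T,(-71,94,76),t2(28,195)),(T,(71,94,76),t2(110,25)),(T,(71,-94,76),t2(348,130)),(T,(-71,-94,76),t2(270,300)),
 (S,(-71,94,76),s2(187,568)),(S,(71,94,76),s2(32,468)),(S,(-71,-94,76),s2(362,400))],[600,-270,-.4],"chamber")
np.savez("poses.npz",H=H,C=C)
E
python3 fit.py
```

```text
holder via detector [5.90819e+02 2.74844e+02 5.61000e-01] 
 [[-0.6, -1.0], [-0.2, -0.0], [-0.8, 0.1], [1.2, -1.2]]
base [581.968 267.21    0.587] 
 [[-1.0, -0.7], [0.8, -1.5], [1.4, 0.4], [-0.1, 0.3], [0.5, 0.9]]
chamber [ 6.08823e+02 -2.81994e+02 -4.26000e-01] 
 [[-0.2, -0.1], [-0.1, -0.8], [0.8, -0.6], [0.0, 0.9], [0.7, 0.4], [-0.2, -0.0], [0.0, 0.3]]
```

Run:
```python
from h import *
from scipy.optimize import least_squares
T=dict(np.load("top0.npz"));S=dict(np.load("side0.npz"))
z=np.load("poses.npz");H=z["H"]
P=np.vstack([world(T),world(S)]);P=P[np.isfinite(P[:,0])]
c5,s5=np.cos(np.radians(50)),np.sin(np.radians(50))
def det(p,P):
    q=R.from_euler('z',-p[2]).apply(P-[p[0],p[1],0])
    d=q-[-39,0,128]; ax=d[:,0]*c5-d[:,2]*s5; dz=d[:,0]*s5+d[:,2]*c5
    return np.c_[ax+30.5,d[:,1],dz]   # detector frame
near=P[(np.hypot(P[:,0]-530,P[:,1]-235)<90)&(P[:,2]>138)&(P[:,2]<230)]
def sdf(p):
    d=det(p,near)-[-0.5,0,0]; q=np.abs(d)-[29,14,11]
    return np.linalg.norm(np.maximum(q,0),axis=1)+np.minimum(q.max(1),0)
f=least_squares(sdf,[H[0],H[1],.57],loss="soft_l1",f_scale=2)
print(len(near),f.x.round(3),np.abs(f.fun).mean().round(2)); H=f.x
np.savez("poses.npz",H=H,C=z["C"])
# height map of corridor, 50mm cells
n=P[(P[:,2]<700)]
for x in range(900,150,-50):
    print(x,[int(np.nanmax(np.r_[0,n[(abs(n[:,0]-x)<25)&(abs(n[:,1]-y)<25),2]])) for y in range(450,-650,-50)])
```

```text
362 [5.91356e+02 2.73428e+02 5.81000e-01] 2.12
900 [14, 12, 12, 267, 274, 277, 313, 315, 304, 166, 183, 294, 116, 115, 330, 339, 336, 333, 85, 83, 12, 10]
850 [14, 13, 13, 278, 277, 279, 297, 304, 308, 308, 316, 333, 287, 9, 333, 340, 339, 332, 83, 83, 75, 195]
800 [13, 14, 11, 276, 280, 280, 279, 279, 269, 333, 332, 341, 303, 15, 288, 287, 289, 285, 81, 85, 214, 327]
750 [83, 14, 12, 278, 280, 278, 274, 270, 248, 311, 331, 338, 331, 307, 10, 21, 18, 14, 12, 11, 327, 330]
700 [94, 12, 15, 13, 100, 56, 246, 250, 19, 301, 310, 292, 22, 105, 108, 100, 10, 14, 12, 11, 270, 248]
650 [97, 12, 15, 39, 20, 86, 247, 243, 13, 14, 247, 55, 15, 110, 126, 111, 114, 103, 11, 13, 161, 159]
600 [12, 15, 15, 123, 140, 51, 55, 251, 243, 248, 248, 138, 96, 111, 114, 112, 128, 106, 11, 11, 59, 56]
550 [15, 11, 13, 141, 184, 182, 56, 253, 251, 252, 53, 53, 12, 109, 110, 110, 108, 10, 11, 10, 50, 56]
500 [14, 13, 12, 16, 186, 177, 12, 54, 57, 57, 53, 47, 49, 16, 12, 109, 105, 13, 11, 61, 63, 116]
450 [13, 13, 12, 12, 11, 14, 11, 43, 47, 46, 51, 48, 39, 10, 13, 13, 10, 14, 12, 69, 66, 121]
400 [28, 32, 10, 12, 14, 14, 32, 47, 50, 47, 47, 46, 26, 21, 26, 13, 12, 14, 13, 66, 64, 122]
350 [28, 25, 13, 13, 14, 13, 49, 46, 49, 46, 47, 33, 18, 29, 30, 12, 85, 91, 43, 12, 14, 19]
300 [19, 21, 9, 12, 25, 24, 32, 42, 50, 51, 40, 18, 14, 12, 18, 12, 97, 96, 100, 187, 188, 191]
250 [15, 13, 16, 11, 21, 19, 11, 32, 35, 46, 37, 11, 14, 14, 12, 13, 97, 98, 97, 186, 13, 585]
200 [13, 11, 12, 9, 10, 14, 13, 13, 12, 33, 13, 15, 12, 14, 10, 10, 96, 94, 681, 681, 678, 624]
```

```bash
cat >> h.py <<'E'
import workcell
def Rtool(yaw,e):
    "tool z points e deg below level towards yaw; tool y level, to the right of yaw"
    e=np.radians(e);u=np.array([np.cos(yaw),np.sin(yaw),0])
    z=np.cos(e)*u-np.sin(e)*np.array([0,0,1]); y=np.array([np.sin(yaw),-np.cos(yaw),0])
    return R.from_matrix(np.c_[np.cross(y,z),y,z])
def plan(*tgts):
    "for each (pos,rot): turn in place first (tool rotvec deg), then shift along the new tool axes"
    s=workcell.observe();p=s["position"];r=quat(s["tool_rot"])
    print("t",round(s["time_s"],2),"q",s["qpos"].round(2),"pos",p.round(1),"F",s["ft_force"].round(1),"w",round(s["gripper_width"],1),"g",round(s["grasp_force"],1))
    for P,Q in tgts:
        Q=Q or r; w=np.degrees((r.inv()*Q).as_rotvec()); d=Q.inv().apply(np.asarray(P)-p); d0=r.inv().apply(np.asarray(P)-p)
        print("turn",w.round(2),"max",abs(w).max().round(1),"shift after turn",d.round(1),"| shift before turn",d0.round(1),"len",np.linalg.norm(d).round(0)); p,r=np.asarray(P),Q
E
python3 - <<'E'
from h import *
z=np.load("poses.npz");H=z["H"]
u=np.array([np.cos(H[2]),np.sin(H[2]),0]);c5,s5=np.cos(np.radians(50)),np.sin(np.radians(50))
o=np.array([H[0],H[1],0])+u*(-39-30.5*c5)+[0,0,128+30.5*s5]
Q=Rtool(H[2],80); tcp=o+Q.apply([0,0,18.8])
print("origin",o.round(1),"tcp",tcp.round(1))
plan(((400,-480,400),None),((480,-100,430),None),(tcp-Q.apply([0,0,120])+[0,0,60],Q),(tcp-Q.apply([0,0,100]),Q),(tcp,Q))
E
```

```text
origin [542.4 241.2 151.4] tcp [545.1 243.  132.8]
t 0.1 q [ 1.14  0.43  0.07  1.61 -0.03  1.11 -0.07] pos [ 186.9 -648.2  204.9] F [-0.9 -0.5 -1.5] w 94.3 g 0.0
turn [0. 0. 0.] max 0.0 shift after turn [ 251.3 -102.8 -195. ] | shift before turn [ 251.3 -102.8 -195. ] len 334.0
turn [0. 0. 0.] max 0.0 shift after turn [ 182.2 -343.   -29.6] | shift before turn [ 182.2 -343.   -29.6] len 389.0
turn [  1.44   9.92 -17.19] max 17.2 shift after turn [ 197.9 -250.9  155.7] | shift before turn [ 137.7 -305.3  119.3] len 356.0
turn [0. 0. 0.] max 0.0 shift after turn [-10.4   0.   79.1] | shift before turn [-10.4   0.   79.1] len 80.0
turn [0. 0. 0.] max 0.0 shift after turn [ -0.  -0. 100.] | shift before turn [ -0.  -0. 100.] len 100.0
```

Emit:
servo_tool:
  commands:
    - {"tz": -0.035}
    - {"tz": -0.035}
    - {"tz": -0.035}
    - {"tz": -0.035}
    - {"tz": -0.035}

```text
$.commands[0]: bad value
```

Emit:
servo_tool:
  commands:
    - {"tx": 0.025,"ty": -0.01,"tz": -0.025,"wx": 0,"wy": 0,"wz": 0,"fingers": 0}
    - {"tx": 0.025,"ty": -0.01,"tz": -0.025,"wx": 0,"wy": 0,"wz": 0,"fingers": 0}
    - {"tx": 0.025,"ty": -0.01,"tz": -0.025,"wx": 0,"wy": 0,"wz": 0,"fingers": 0}
    - {"tx": 0.025,"ty": -0.01,"tz": -0.025,"wx": 0,"wy": 0,"wz": 0,"fingers": 0}
    - {"tx": 0.025,"ty": -0.01,"tz": -0.025,"wx": 0,"wy": 0,"wz": 0,"fingers": 0}
    - {"tx": 0.025,"ty": -0.01,"tz": -0.025,"wx": 0,"wy": 0,"wz": 0,"fingers": 0}
    - {"tx": 0.025,"ty": -0.01,"tz": -0.025,"wx": 0,"wy": 0,"wz": 0,"fingers": 0}
    - {"tx": 0.025,"ty": -0.01,"tz": -0.025,"wx": 0,"wy": 0,"wz": 0,"fingers": 0}
    - {"tx": 0.025,"ty": -0.01,"tz": 0,"wx": 0,"wy": 0,"wz": 0,"fingers": 0}
    - {"tx": 0.025,"ty": -0.01,"tz": 0,"wx": 0,"wy": 0,"wz": 0,"fingers": 0}

```text
time_s: 0.93
position: [400.7, -482.6, 407.0]
tool_rot: [0.001, 0.99, 0.14, 0.001]
ft_force: [0.4, -0.1, -1.2]
gripper_width: 94.1
grasp_force: 0.0
```

```bash
python3 -c "
from h import *
plan(((480,-100,430),None))"
```

```text
t 0.93 q [ 0.8   0.24 -0.03  1.43  0.01  1.47 -0.52] pos [ 400.7 -482.6  407. ] F [ 0.4 -0.1 -1.2] w 94.1 g 0.0
turn [0. 0. 0.] max 0.0 shift after turn [ 182.2 -345.6  -23.5] | shift before turn [ 182.2 -345.6  -23.5] len 391.0
```

Emit:
servo_tool:
  commands:
    - {"tx": 0.0165,"ty": -0.0314,"tz": -0.002,"wx": 0,"wy": 0,"wz": 0,"fingers": 0}
    - {"tx": 0.0165,"ty": -0.0314,"tz": -0.002,"wx": 0,"wy": 0,"wz": 0,"fingers": 0}
    - {"tx": 0.0165,"ty": -0.0314,"tz": -0.002,"wx": 0,"wy": 0,"wz": 0,"fingers": 0}
    - {"tx": 0.0165,"ty": -0.0314,"tz": -0.002,"wx": 0,"wy": 0,"wz": 0,"fingers": 0}
    - {"tx": 0.0165,"ty": -0.0314,"tz": -0.002,"wx": 0,"wy": 0,"wz": 0,"fingers": 0}
    - {"tx": 0.0165,"ty": -0.0314,"tz": -0.002,"wx": 0,"wy": 0,"wz": 0,"fingers": 0}
    - {"tx": 0.0165,"ty": -0.0314,"tz": -0.002,"wx": 0,"wy": 0,"wz": 0,"fingers": 0}
    - {"tx": 0.0165,"ty": -0.0314,"tz": -0.002,"wx": 0,"wy": 0,"wz": 0,"fingers": 0}
    - {"tx": 0.0165,"ty": -0.0314,"tz": -0.002,"wx": 0,"wy": 0,"wz": 0,"fingers": 0}
    - {"tx": 0.0165,"ty": -0.0314,"tz": -0.002,"wx": 0,"wy": 0,"wz": 0,"fingers": 0}
    - {"tx": 0.0165,"ty": -0.0314,"tz": -0.002,"wx": 0,"wy": 0,"wz": 0,"fingers": 0}

```text
time_s: 1.85
position: [478.0, -99.3, 427.5]
tool_rot: [0.0, 0.99, 0.14, -0.0]
ft_force: [1.1, -1.0, -0.4]
gripper_width: 93.9
grasp_force: 0.0
```

```bash
cat > g.py <<'E'
from h import *
z=np.load("poses.npz");H=z["H"]
u=np.array([np.cos(H[2]),np.sin(H[2]),0]);c5,s5=np.cos(np.radians(50)),np.sin(np.radians(50))
o=np.array([H[0],H[1],0])+u*(-39-30.5*c5)+[0,0,128+30.5*s5]
Q=Rtool(H[2],80); tcp=o+Q.apply([0,0,18.8]); ax=u*c5-np.array([0,0,s5])
E
python3 -c "
from g import *
plan((tcp+[0,0,250],Q),(tcp-Q.apply([0,0,100]),Q),(tcp,Q))"
```

```text
t 1.85 q [ 0.42  0.   -0.34  1.66  0.    1.48 -1.22] pos [478.  -99.3 427.5] F [ 1.1 -1.  -0.4] w 93.9 g 0.0
turn [  1.51   9.93 -17.19] max 17.2 shift after turn [ 232.6 -249.3   86.4] | shift before turn [ 159.3 -310.4   44.6] len 352.0
turn [0. 0. 0.] max 0.0 shift after turn [-43.4   0.  146.2] | shift before turn [-43.4   0.  146.2] len 153.0
turn [0. 0. 0.] max 0.0 shift after turn [ -0.  -0. 100.] | shift before turn [ -0.  -0. 100.] len 100.0
```

Emit:
servo_tool:
  commands:
    - {"tx": 0.0145,"ty": -0.0282,"tz": 0.004,"wx": 0,"wy": 0,"wz": 0,"fingers": 0}
    - {"tx": 0.0145,"ty": -0.0282,"tz": 0.004,"wx": 0,"wy": 0,"wz": 0,"fingers": 0}
    - {"tx": 0.0145,"ty": -0.0282,"tz": 0.004,"wx": 0,"wy": 0,"wz": 0,"fingers": 0}
    - {"tx": 0.0145,"ty": -0.0282,"tz": 0.004,"wx": 0,"wy": 0,"wz": 0,"fingers": 0}
    - {"tx": 0.0145,"ty": -0.0282,"tz": 0.004,"wx": 0,"wy": 0,"wz": 0,"fingers": 0}
    - {"tx": 0.0145,"ty": -0.0282,"tz": 0.004,"wx": 0,"wy": 0,"wz": 0,"fingers": 0}
    - {"tx": 0.0145,"ty": -0.0282,"tz": 0.004,"wx": 0,"wy": 0,"wz": 0,"fingers": 0}
    - {"tx": 0.0145,"ty": -0.0282,"tz": 0.004,"wx": 0,"wy": 0,"wz": 0,"fingers": 0}
    - {"tx": 0.0145,"ty": -0.0282,"tz": 0.004,"wx": 0,"wy": 0,"wz": 0,"fingers": 0}
    - {"tx": 0.0145,"ty": -0.0282,"tz": 0.004,"wx": 0,"wy": 0,"wz": 0,"fingers": 0}
    - {"tx": 0.0145,"ty": -0.0282,"tz": 0.004,"wx": 0,"wy": 0,"wz": 0,"fingers": 0}

```text
time_s: 2.77
position: [545.5, 242.6, 383.1]
tool_rot: [0.0, 0.99, 0.14, -0.0]
ft_force: [0.3, -0.1, 0.0]
gripper_width: 94.2
grasp_force: 0.0
```

Emit:
servo_tool:
  commands:
    - {"tx": 0,"ty": 0,"tz": 0,"wx": 0.5,"wy": 3.3,"wz": -5.73,"fingers": 0}
    - {"tx": 0,"ty": 0,"tz": 0,"wx": 0.5,"wy": 3.3,"wz": -5.73,"fingers": 0}
    - {"tx": 0,"ty": 0,"tz": 0,"wx": 0.5,"wy": 3.3,"wz": -5.73,"fingers": 0}
    - {"tx": -0.006,"ty": 0,"tz": 0.02,"wx": 0,"wy": 0,"wz": 0,"fingers": 0}
    - {"tx": -0.006,"ty": 0,"tz": 0.02,"wx": 0,"wy": 0,"wz": 0,"fingers": 0}
    - {"tx": -0.006,"ty": 0,"tz": 0.02,"wx": 0,"wy": 0,"wz": 0,"fingers": 0}
    - {"tx": -0.006,"ty": 0,"tz": 0.02,"wx": 0,"wy": 0,"wz": 0,"fingers": 0}

```text
time_s: 3.35
position: [537.0, 235.4, 299.6]
tool_rot: [-0.025, 0.954, 0.285, 0.083]
ft_force: [1.1, -0.7, 0.5]
gripper_width: 93.9
grasp_force: 0.0
```

```bash
python3 -c "
from g import *
plan((tcp-Q.apply([0,0,100]),Q),(tcp,Q))
c=workcell.capture('side'); cv2.imwrite('pics/s1.png',cv2.resize(c['frame'][140:300,120:300,::-1],None,fx=3,fy=3,interpolation=cv2.INTER_CUBIC))
a=workcell.capture('top'); cv2.imwrite('pics/t1.png',cv2.resize(a['frame'][120:220,140:260,::-1],None,fx=4,fy=4,interpolation=cv2.INTER_CUBIC))
"
```

```text
t 3.35 q [ 0.08  0.16 -0.67  1.8   0.11  1.05 -1.6 ] pos [537.  235.4 299.6] F [ 1.1 -0.7  0.5] w 93.9 g 0.0
turn [ 0.02  0.03 -0.01] max 0.0 shift after turn [-18.2  -1.9  66.1] | shift before turn [-18.2  -2.   66.1] len 69.0
turn [0. 0. 0.] max 0.0 shift after turn [ -0.  -0. 100.] | shift before turn [ -0.  -0. 100.] len 100.0
```

View pics/s1.png

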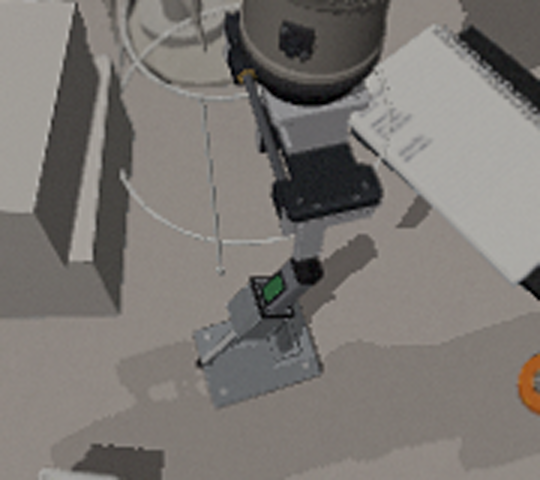

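```bash
python3 -c "
from g import *
P=np.vstack([world(dict(np.load(n+'0.npz'))) for n in('top','side')])
P=P[(P[:,2]>225)&(P[:,2]<275)&(abs(P[:,0]-600)<150)&(abs(P[:,1]-150)<150)]
d=Q.inv().apply(P-tcp)
m=np.maximum(abs(d[:,0])-37,abs(d[:,1])-88); i=np.argsort(m)[:5]; print(len(P),m[i].round(),P[i].round(),d[i].round())"
```

```text
467 [51. 52. 52. 52. 53.] [[604. 116. 248.]
 [601. 112. 245.]
 [613. 120. 239.]
 [591. 105. 245.]
 [607. 116. 249.]] [[  -1.  139. -117.]
 [  -5.  140. -115.]
 [   8.  140. -107.]
 [ -17.  140. -117.]
 [   2.  141. -117.]]
```

Clear by 50 mm. Descend.

Emit:
servo_tool:
  commands:
    - {"tx": -0.0045,"ty": -0.0005,"tz": 0.0165,"wx": 0,"wy": 0,"wz": 0,"fingers": 0}
    - {"tx": -0.0045,"ty": -0.0005,"tz": 0.0165,"wx": 0,"wy": 0,"wz": 0,"fingers": 0}
    - {"tx": -0.0045,"ty": -0.0005,"tz": 0.0165,"wx": 0,"wy": 0,"wz": 0,"fingers": 0}
    - {"tx": -0.0045,"ty": -0.0005,"tz": 0.0165,"wx": 0,"wy": 0,"wz": 0,"fingers": 0}
    - {"tx": 0,"ty": 0,"tz": 0.017,"wx": 0,"wy": 0,"wz": 0,"fingers": 0}
    - {"tx": 0,"ty": 0,"tz": 0.017,"wx": 0,"wy": 0,"wz": 0,"fingers": 0}
    - {"tx": 0,"ty": 0,"tz": 0.017,"wx": 0,"wy": 0,"wz": 0,"fingers": 0}
    - {"tx": 0,"ty": 0,"tz": 0.017,"wx": 0,"wy": 0,"wz": 0,"fingers": 0}

```text
time_s: 4.12
position: [541.8, 240.9, 166.0]
tool_rot: [-0.025, 0.954, 0.285, 0.084]
ft_force: [0.0, -0.4, -0.2]
gripper_width: 93.8
grasp_force: 0.0
```

```bash
python3 -c "
from g import *
plan((tcp,Q))
c=workcell.capture('side'); cv2.imwrite('pics/s2.png',cv2.resize(c['frame'][190:290,160:280,::-1],None,fx=5,fy=5,interpolation=cv2.INTER_CUBIC))
"
```

```text
t 4.12 q [ 0.02  0.3  -0.64  1.94  0.25  0.79 -1.73] pos [541.8 240.9 166. ] F [ 0.  -0.4 -0.2] w 93.8 g 0.0
turn [ 0.02 -0.04 -0.01] max 0.0 shift after turn [-1.9  0.1 33.3] | shift before turn [-1.9  0.1 33.3] len 33.0
```

View pics/s2.png

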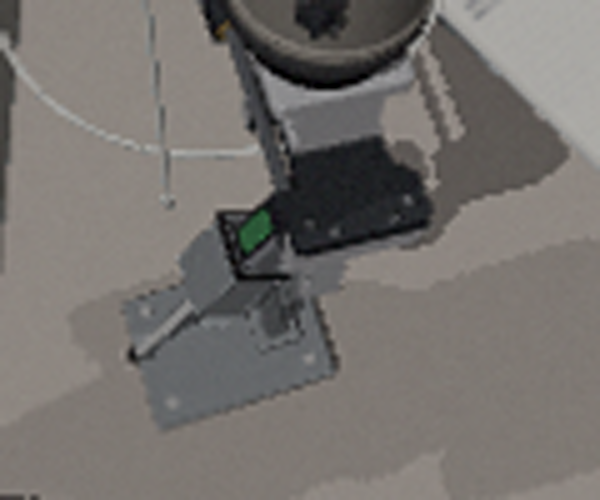

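Emit:
servo_tool:
  commands:
    - {"tx": -0.001,"ty": 0,"tz": 0.011,"wx": 0,"wy": 0,"wz": 0,"fingers": 0}
    - {"tx": -0.001,"ty": 0,"tz": 0.011,"wx": 0,"wy": 0,"wz": 0,"fingers": 0}
    - {"tx": 0,"ty": 0,"tz": 0.011,"wx": 0,"wy": 0,"wz": 0,"fingers": 0}
    - {"tx": 0,"ty": 0,"tz": 0,"wx": 0,"wy": 0,"wz": 0,"fingers": 0.5}
    - {"tx": 0,"ty": 0,"tz": 0,"wx": 0,"wy": 0,"wz": 0,"fingers": 1}
    - {"tx": 0,"ty": 0,"tz": 0,"wx": 0,"wy": 0,"wz": 0,"fingers": 1}
    - {"tx": 0,"ty": 0,"tz": 0,"wx": 0,"wy": 0,"wz": 0,"fingers": 1}
    - {"tx": 0,"ty": 0,"tz": 0,"wx": 0,"wy": 0,"wz": 0,"fingers": 1}
    - {"tx": 0,"ty": 0,"tz": 0,"wx": 0,"wy": 0,"wz": 0,"fingers": 1}
    - {"tx": 0,"ty": 0,"tz": 0,"wx": 0,"wy": 0,"wz": 0,"fingers": 1}
    - {"tx": 0,"ty": 0,"tz": 0,"wx": 0,"wy": 0,"wz": 0,"fingers": 1}
    - {"tx": 0,"ty": 0,"tz": 0,"wx": 0,"wy": 0,"wz": 0,"fingers": 1}
  squeeze: 25

```text
time_s: 5.17
position: [544.0, 242.6, 132.7]
tool_rot: [-0.025, 0.954, 0.286, 0.083]
ft_force: [-0.5, -0.4, 0.2]
gripper_width: 37.3
grasp_force: 0.0
```

```bash
python3 -c "
from g import *
plan((tcp,Q),(tcp-ax*160,Q))"
```

```text
t 5.17 q [-0.01  0.35 -0.61  1.97  0.3   0.73 -1.77] pos [544.  242.6 132.7] F [-0.5 -0.4  0.2] w 37.3 g 0.0
turn [0.   0.01 0.  ] max 0.0 shift after turn [1.2 0.2 0.1] | shift before turn [1.2 0.2 0.1] len 1.0
turn [0. 0. 0.] max 0.0 shift after turn [ -80.     0.  -138.6] | shift before turn [ -80.     0.  -138.6] len 160.0
```

Fingers still closing; wait, then draw out gently.

Emit:
servo_tool:
  commands:
    - {"tx": 0,"ty": 0,"tz": 0,"wx": 0,"wy": 0,"wz": 0,"fingers": 1}
    - {"tx": 0,"ty": 0,"tz": 0,"wx": 0,"wy": 0,"wz": 0,"fingers": 1}
    - {"tx": 0,"ty": 0,"tz": 0,"wx": 0,"wy": 0,"wz": 0,"fingers": 1}
    - {"tx": 0,"ty": 0,"tz": 0,"wx": 0,"wy": 0,"wz": 0,"fingers": 1}
    - {"tx": 0,"ty": 0,"tz": 0,"wx": 0,"wy": 0,"wz": 0,"fingers": 1}

```text
time_s: 5.58
position: [544.0, 242.6, 132.6]
tool_rot: [-0.025, 0.954, 0.286, 0.083]
ft_force: [-0.2, -0.6, 0.2]
gripper_width: 27.9
grasp_force: 25.0
```

Emit:
servo_tool:
  commands:
    - {"tx": -0.004,"ty": 0,"tz": -0.0069,"wx": 0,"wy": 0,"wz": 0,"fingers": 1}
    - {"tx": -0.004,"ty": 0,"tz": -0.0069,"wx": 0,"wy": 0,"wz": 0,"fingers": 1}
    - {"tx": -0.004,"ty": 0,"tz": -0.0069,"wx": 0,"wy": 0,"wz": 0,"fingers": 1}
    - {"tx": 0,"ty": 0,"tz": 0,"wx": 0,"wy": 0,"wz": 0,"fingers": 1}

```text
time_s: 5.92
position: [530.7, 233.6, 152.4]
tool_rot: [-0.025, 0.954, 0.286, 0.084]
ft_force: [0.3, 0.8, -1.4]
gripper_width: 27.7
grasp_force: 25.0
```

```bash
python3 -c "
from g import *
plan((tcp-ax*24,Q),(tcp-ax*165,Q))"
```

```text
t 5.92 q [ 0.02  0.3  -0.63  1.98  0.25  0.75 -1.73] pos [530.7 233.6 152.4] F [ 0.3  0.8 -1.4] w 27.7 g 25.0
turn [ 0.05 -0.02  0.  ] max 0.1 shift after turn [1.6 0.  1.5] | shift before turn [1.6 0.  1.5] len 2.0
turn [0. 0. 0.] max 0.0 shift after turn [ -70.5   -0.  -122.1] | shift before turn [ -70.5   -0.  -122.1] len 141.0
```

Emit:
servo_tool:
  commands:
    - {"tx": -0.0058,"ty": 0,"tz": -0.0101,"wx": 0,"wy": 0,"wz": 0,"fingers": 1}
    - {"tx": -0.0058,"ty": 0,"tz": -0.0101,"wx": 0,"wy": 0,"wz": 0,"fingers": 1}
    - {"tx": -0.0058,"ty": 0,"tz": -0.0101,"wx": 0,"wy": 0,"wz": 0,"fingers": 1}
    - {"tx": -0.0058,"ty": 0,"tz": -0.0101,"wx": 0,"wy": 0,"wz": 0,"fingers": 1}
    - {"tx": -0.0058,"ty": 0,"tz": -0.0101,"wx": 0,"wy": 0,"wz": 0,"fingers": 1}
    - {"tx": -0.0058,"ty": 0,"tz": -0.0101,"wx": 0,"wy": 0,"wz": 0,"fingers": 1}
    - {"tx": -0.0058,"ty": 0,"tz": -0.0101,"wx": 0,"wy": 0,"wz": 0,"fingers": 1}
    - {"tx": -0.0058,"ty": 0,"tz": -0.0101,"wx": 0,"wy": 0,"wz": 0,"fingers": 1}
    - {"tx": -0.0058,"ty": 0,"tz": -0.0101,"wx": 0,"wy": 0,"wz": 0,"fingers": 1}
    - {"tx": -0.0058,"ty": 0,"tz": -0.0101,"wx": 0,"wy": 0,"wz": 0,"fingers": 1}
    - {"tx": -0.0058,"ty": 0,"tz": -0.0101,"wx": 0,"wy": 0,"wz": 0,"fingers": 1}
    - {"tx": -0.0058,"ty": 0,"tz": -0.0101,"wx": 0,"wy": 0,"wz": 0,"fingers": 1}

```text
time_s: 6.92
position: [455.5, 184.6, 259.2]
tool_rot: [-0.025, 0.954, 0.286, 0.083]
ft_force: [0.1, 0.2, -0.7]
gripper_width: 28.0
grasp_force: 25.0
```

```bash
cat > sw.py <<'E'
from g import *
C=z["C"]; RC=R.from_euler('z',C[2])
def seam(x,y,zz=75): return RC.apply([x,y,zz])+[C[0],C[1],0]
a=np.radians(30)                   # tool z vs detector x, at e=80
def tcp_for(tip,Q):
    # detector x in tool frame: rotated from tool z towards tool +x
    dx=Q.apply([np.sin(a),0,np.cos(a)]); return tip-dx*168+Q.apply([0,0,18.8])
def tip_now():
    s=workcell.observe();q=quat(s["tool_rot"]);return s["position"]-q.apply([0,0,18.8])+q.apply([np.sin(a),0,np.cos(a)])*168
QS=Rtool(C[2],80)
E
python3 -c "
from sw import *
print('tip',tip_now().round(1), 'seamL',seam(-79,94).round(1),'R',seam(-79,-94).round(1))
plan((tcp_for(seam(-160,100,270),QS),QS),(tcp_for(seam(-110,94,75),QS),QS),(tcp_for(seam(-79,94),QS),QS),(tcp_for(seam(-79,-94),QS),QS))
c=workcell.capture('side'); np.savez('side3.npz',**c); cv2.imwrite('pics/s3.png',cv2.resize(c['frame'][170:290,160:310,::-1],None,fx=4,fy=4,interpolation=cv2.INTER_CUBIC)); print(pix(c,tip_now()))
"
```

```text
tip [543.  242.1 149. ] seamL [ 575.8 -163.7   75. ] R [ 498.  -334.9   75. ]
t 6.92 q [ 0.18  0.   -0.67  2.03 -0.02  0.94 -1.47] pos [455.5 184.6 259.2] F [ 0.1  0.2 -0.7] w 28.0 g 25.0
turn [-1.002e+01  1.000e-02  5.688e+01] max 56.9 shift after turn [  87.8  261.5 -107.4] | shift before turn [-161.2  196.9 -151.2] len 296.0
turn [0. 0. 0.] max 0.0 shift after turn [ 15.4   6.  200.7] | shift before turn [ 15.4   6.  200.7] len 201.0
turn [0. 0. 0.] max 0.0 shift after turn [30.5 -0.   5.4] | shift before turn [30.5 -0.   5.4] len 31.0
turn [0. 0. 0.] max 0.0 shift after turn [ -0. 188.  -0.] | shift before turn [ -0. 188.  -0.] len 188.0
[[217.22755255 232.94088904]]
```

View pics/s3.png

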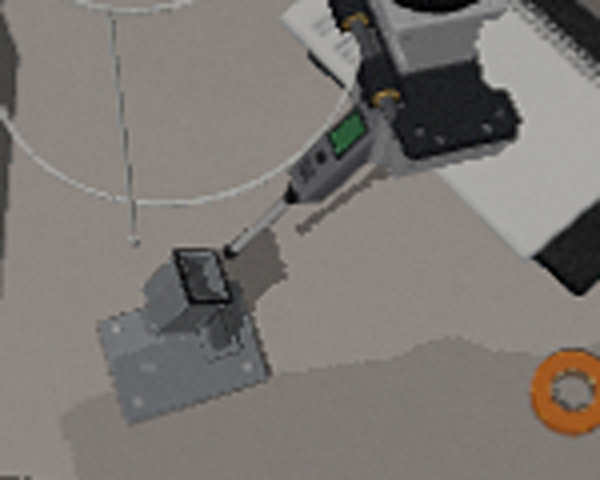

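Emit:
servo_tool:
  commands:
    - {"tx": 0.0059,"ty": 0,"tz": -0.0335,"wx": 0,"wy": 0,"wz": 0,"fingers": 1}
    - {"tx": 0.0059,"ty": 0,"tz": -0.0335,"wx": 0,"wy": 0,"wz": 0,"fingers": 1}
    - {"tx": 0.0059,"ty": 0,"tz": -0.0335,"wx": 0,"wy": 0,"wz": 0,"fingers": 1}
    - {"tx": 0.0059,"ty": 0,"tz": -0.0335,"wx": 0,"wy": 0,"wz": 0,"fingers": 1}
    - {"tx": 0.0059,"ty": 0,"tz": -0.0335,"wx": 0,"wy": 0,"wz": 0,"fingers": 1}

```text
time_s: 7.38
position: [455.7, 184.9, 430.3]
tool_rot: [-0.025, 0.954, 0.286, 0.084]
ft_force: [0.7, -0.2, -1.5]
gripper_width: 27.7
grasp_force: 25.0
```

Emit:
servo_tool:
  commands:
    - {"tx": 0,"ty": 0,"tz": 0,"wx": -1.113,"wy": 0,"wz": 6.32,"fingers": 1}
    - {"tx": 0,"ty": 0,"tz": 0,"wx": -1.113,"wy": 0,"wz": 6.32,"fingers": 1}
    - {"tx": 0,"ty": 0,"tz": 0,"wx": -1.113,"wy": 0,"wz": 6.32,"fingers": 1}
    - {"tx": 0,"ty": 0,"tz": 0,"wx": -1.113,"wy": 0,"wz": 6.32,"fingers": 1}
    - {"tx": 0,"ty": 0,"tz": 0,"wx": -1.113,"wy": 0,"wz": 6.32,"fingers": 1}
    - {"tx": 0,"ty": 0,"tz": 0,"wx": -1.113,"wy": 0,"wz": 6.32,"fingers": 1}
    - {"tx": 0,"ty": 0,"tz": 0,"wx": -1.113,"wy": 0,"wz": 6.32,"fingers": 1}
    - {"tx": 0,"ty": 0,"tz": 0,"wx": -1.113,"wy": 0,"wz": 6.32,"fingers": 1}
    - {"tx": 0,"ty": 0,"tz": 0,"wx": -1.113,"wy": 0,"wz": 6.32,"fingers": 1}

```text
time_s: 8.13
position: [456.0, 185.0, 428.5]
tool_rot: [0.019, 0.973, -0.213, 0.085]
ft_force: [-0.1, -0.3, -2.4]
gripper_width: 28.0
grasp_force: 25.0
```

```bash
python3 -c "
from sw import *
print('tip',tip_now().round(1))
plan((tcp_for(seam(-140,94,320),QS),QS),(tcp_for(seam(-110,94,75),QS),QS))
"
```

```text
tip [551.1 141.2 318.3]
t 8.13 q [ 0.23 -0.05 -0.8   1.71  0.11  1.37 -2.59] pos [456.  185.  428.5] F [-0.1 -0.3 -2.4] w 28.0 g 25.0
turn [ 0.06 -0.01 -0.31] max 0.3 shift after turn [ 86.5 268.   13.6] | shift before turn [ 88.  267.5  13.8] len 282.0
turn [0. 0. 0.] max 0.0 shift after turn [-13.    0.  246.5] | shift before turn [-13.    0.  246.5] len 247.0
```

Emit:
servo_tool:
  commands:
    - {"tx": 0.0073,"ty": 0.0223,"tz": 0.0012,"wx": 0,"wy": 0,"wz": 0,"fingers": 1}
    - {"tx": 0.0073,"ty": 0.0223,"tz": 0.0012,"wx": 0,"wy": 0,"wz": 0,"fingers": 1}
    - {"tx": 0.0073,"ty": 0.0223,"tz": 0.0012,"wx": 0,"wy": 0,"wz": 0,"fingers": 1}
    - {"tx": 0.0073,"ty": 0.0223,"tz": 0.0012,"wx": 0,"wy": 0,"wz": 0,"fingers": 1}
    - {"tx": 0.0073,"ty": 0.0223,"tz": 0.0012,"wx": 0,"wy": 0,"wz": 0,"fingers": 1}
    - {"tx": 0.0073,"ty": 0.0223,"tz": 0.0012,"wx": 0,"wy": 0,"wz": 0,"fingers": 1}
    - {"tx": 0.0073,"ty": 0.0223,"tz": 0.0012,"wx": 0,"wy": 0,"wz": 0,"fingers": 1}
    - {"tx": 0.0073,"ty": 0.0223,"tz": 0.0012,"wx": 0,"wy": 0,"wz": 0,"fingers": 1}
    - {"tx": 0.0073,"ty": 0.0223,"tz": 0.0012,"wx": 0,"wy": 0,"wz": 0,"fingers": 1}
    - {"tx": 0.0073,"ty": 0.0223,"tz": 0.0012,"wx": 0,"wy": 0,"wz": 0,"fingers": 1}
    - {"tx": 0.0073,"ty": 0.0223,"tz": 0.0012,"wx": 0,"wy": 0,"wz": 0,"fingers": 1}
    - {"tx": 0.0073,"ty": 0.0223,"tz": 0.0012,"wx": 0,"wy": 0,"wz": 0,"fingers": 1}

```text
time_s: 9.13
position: [425.9, -96.3, 429.5]
tool_rot: [0.018, 0.974, -0.211, 0.085]
ft_force: [1.0, 0.6, -0.9]
gripper_width: 28.0
grasp_force: 25.0
```

Emit:
servo_tool:
  commands:
    - {"tx": -0.0013,"ty": 0,"tz": 0.022,"wx": 0,"wy": 0,"wz": 0,"fingers": 1}
    - {"tx": -0.0013,"ty": 0,"tz": 0.022,"wx": 0,"wy": 0,"wz": 0,"fingers": 1}
    - {"tx": -0.0013,"ty": 0,"tz": 0.022,"wx": 0,"wy": 0,"wz": 0,"fingers": 1}
    - {"tx": -0.0013,"ty": 0,"tz": 0.022,"wx": 0,"wy": 0,"wz": 0,"fingers": 1}
    - {"tx": -0.0013,"ty": 0,"tz": 0.022,"wx": 0,"wy": 0,"wz": 0,"fingers": 1}
    - {"tx": -0.0013,"ty": 0,"tz": 0.022,"wx": 0,"wy": 0,"wz": 0,"fingers": 1}
    - {"tx": -0.0013,"ty": 0,"tz": 0.022,"wx": 0,"wy": 0,"wz": 0,"fingers": 1}
    - {"tx": -0.0013,"ty": 0,"tz": 0.022,"wx": 0,"wy": 0,"wz": 0,"fingers": 1}
    - {"tx": -0.0013,"ty": 0,"tz": 0.022,"wx": 0,"wy": 0,"wz": 0,"fingers": 1}
    - {"tx": -0.0013,"ty": 0,"tz": 0.022,"wx": 0,"wy": 0,"wz": 0,"fingers": 1}

```text
time_s: 9.97
position: [449.4, -105.8, 209.7]
tool_rot: [0.018, 0.974, -0.211, 0.085]
ft_force: [0.5, 0.1, -0.9]
gripper_width: 28.1
grasp_force: 25.0
```

```bash
python3 -c "
from sw import *
t=tip_now();print('tip',t.round(1),'in chamber',RC.inv().apply(t-[C[0],C[1],0]).round(1))
plan((tcp_for(seam(-110,94,75),QS),QS),(tcp_for(seam(-79,96),QS),QS))
c=workcell.capture('side');d=workcell.capture('top'); print(pix(c,t),pix(d,t))
k=[int(v) for v in pix(c,t)[0]];m=[int(v) for v in pix(d,t)[0]]
f=lambda c,k:cv2.resize(c['frame'][k[1]-45:k[1]+45,k[0]-35:k[0]+65,::-1],None,fx=4,fy=4,interpolation=cv2.INTER_CUBIC)
cv2.imwrite('pics/s4.png',np.hstack([f(c,k),f(d,m)]))
"
```

```text
tip [ 544.7 -149.1   99.5] in chamber [-113.3   94.5   99.5]
t 9.97 q [ 0.44 -0.02 -0.39  2.16  0.08  0.83 -2.  ] pos [ 449.4 -105.8  209.7] F [ 0.5  0.1 -0.9] w 28.1 g 25.0
turn [-0.01 -0.   -0.01] max 0.0 shift after turn [-1.   0.5 24.7] | shift before turn [-1.   0.5 24.7] len 25.0
turn [0. 0. 0.] max 0.0 shift after turn [30.5 -2.   5.4] | shift before turn [30.5 -2.   5.4] len 31.0
[[252.89077452 131.14508221]] [[310.74209307 178.04007734]]
```

View pics/s4.png

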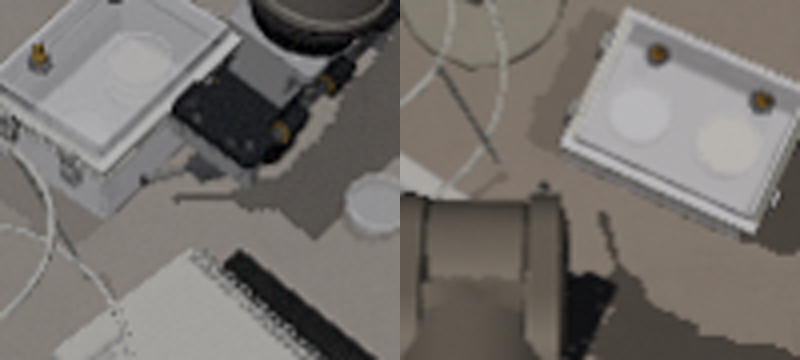

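Emit:
servo_tool:
  commands:
    - {"tx": 0,"ty": 0,"tz": 0.0083,"wx": 0,"wy": 0,"wz": 0,"fingers": 1}
    - {"tx": 0,"ty": 0,"tz": 0.0083,"wx": 0,"wy": 0,"wz": 0,"fingers": 1}
    - {"tx": 0,"ty": 0,"tz": 0.0083,"wx": 0,"wy": 0,"wz": 0,"fingers": 1}
    - {"tx": 0.005,"ty": 0,"tz": 0.0009,"wx": 0,"wy": 0,"wz": 0,"fingers": 1}
    - {"tx": 0.005,"ty": 0,"tz": 0.0009,"wx": 0,"wy": 0,"wz": 0,"fingers": 1}
    - {"tx": 0.005,"ty": 0,"tz": 0.0009,"wx": 0,"wy": 0,"wz": 0,"fingers": 1}
    - {"tx": 0.005,"ty": 0,"tz": 0.0009,"wx": 0,"wy": 0,"wz": 0,"fingers": 1}
    - {"tx": 0.005,"ty": 0,"tz": 0.0009,"wx": 0,"wy": 0,"wz": 0,"fingers": 1}
    - {"tx": 0.004,"ty": 0,"tz": 0.0008,"wx": 0,"wy": 0,"wz": 0,"fingers": 1}
    - {"tx": 0,"ty": 0,"tz": 0,"wx": 0,"wy": 0,"wz": 0,"fingers": 1}
    - {"tx": 0,"ty": 0,"tz": 0,"wx": 0,"wy": 0,"wz": 0,"fingers": 1}

```text
time_s: 10.98
position: [480.3, -119.9, 185.7]
tool_rot: [0.018, 0.974, -0.211, 0.085]
ft_force: [0.3, -0.5, -1.0]
gripper_width: 27.8
grasp_force: 25.0
```

```bash
cat > chk.py <<'E'
from sw import *
t=tip_now();print('tip',t.round(1),'in chamber',RC.inv().apply(t-[C[0],C[1],0]).round(1))
plan((tcp_for(seam(-79,-94),QS),QS))
E
python3 chk.py; python3 -c "
from sw import *
t=tip_now();c=workcell.capture('side');d=workcell.capture('top'); print(pix(c,t),pix(d,t))
k=[int(v) for v in pix(c,t)[0]];m=[int(v) for v in pix(d,t)[0]]
f=lambda c,k:cv2.resize(c['frame'][k[1]-25:k[1]+25,k[0]-25:k[0]+25,::-1],None,fx=8,fy=8,interpolation=cv2.INTER_CUBIC)
cv2.imwrite('pics/s5.png',np.hstack([f(c,k),f(d,m)]))
"
```

```text
tip [ 575.6 -163.2   75.4] in chamber [-79.4  94.4  75.4]
t 10.98 q [ 0.44  0.08 -0.38  2.13  0.13  0.78 -2.02] pos [ 480.3 -119.9  185.7] F [ 0.3 -0.5 -1. ] w 27.8 g 25.0
turn [ 0.01  0.03 -0.01] max 0.0 shift after turn [  0.2 188.4   0.5] | shift before turn [  0.3 188.4   0.5] len 188.0
[[245.0027123  130.45941165]] [[314.3372731  170.92117914]]
```

View pics/s5.png

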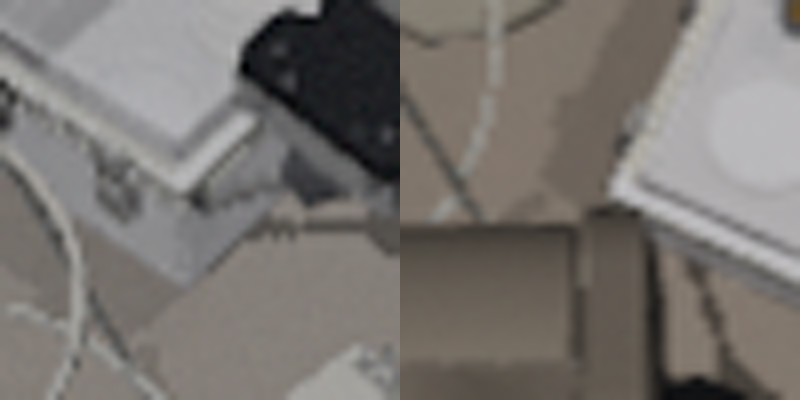

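Emit:
servo_tool:
  commands:
    - {"tx": 0,"ty": 0.0031,"tz": 0,"wx": 0,"wy": 0,"wz": 0,"fingers": 1}
    - {"tx": 0,"ty": 0.0031,"tz": 0,"wx": 0,"wy": 0,"wz": 0,"fingers": 1}
    - {"tx": 0,"ty": 0.0031,"tz": 0,"wx": 0,"wy": 0,"wz": 0,"fingers": 1}
    - {"tx": 0,"ty": 0.0031,"tz": 0,"wx": 0,"wy": 0,"wz": 0,"fingers": 1}
    - {"tx": 0,"ty": 0.0031,"tz": 0,"wx": 0,"wy": 0,"wz": 0,"fingers": 1}
    - {"tx": 0,"ty": 0.0031,"tz": 0,"wx": 0,"wy": 0,"wz": 0,"fingers": 1}
    - {"tx": 0,"ty": 0.0031,"tz": 0,"wx": 0,"wy": 0,"wz": 0,"fingers": 1}
    - {"tx": 0,"ty": 0.0031,"tz": 0,"wx": 0,"wy": 0,"wz": 0,"fingers": 1}
    - {"tx": 0,"ty": 0.0031,"tz": 0,"wx": 0,"wy": 0,"wz": 0,"fingers": 1}
    - {"tx": 0,"ty": 0.0031,"tz": 0,"wx": 0,"wy": 0,"wz": 0,"fingers": 1}
    - {"tx": 0,"ty": 0.0031,"tz": 0,"wx": 0,"wy": 0,"wz": 0,"fingers": 1}
    - {"tx": 0,"ty": 0.0031,"tz": 0,"wx": 0,"wy": 0,"wz": 0,"fingers": 1}

```text
time_s: 12.08
position: [464.7, -154.0, 185.7]
tool_rot: [0.018, 0.974, -0.211, 0.085]
ft_force: [0.1, -0.3, -1.4]
gripper_width: 27.9
grasp_force: 25.0
```

```bash
python3 chk.py
```

```text
tip [ 560.  -197.3   75.5] in chamber [-79.4  56.9  75.5]
t 12.08 q [ 0.49  0.06 -0.35  2.14  0.1   0.77 -1.92] pos [ 464.7 -154.   185.7] F [ 0.1 -0.3 -1.4] w 27.9 g 25.0
turn [ 0.01  0.02 -0.01] max 0.0 shift after turn [  0.3 150.9   0.6] | shift before turn [  0.3 150.9   0.6] len 151.0
```

Emit:
servo_tool:
  commands:
    - {"tx": 0,"ty": 0.0031,"tz": 0,"wx": 0,"wy": 0,"wz": 0,"fingers": 1}
    - {"tx": 0,"ty": 0.0031,"tz": 0,"wx": 0,"wy": 0,"wz": 0,"fingers": 1}
    - {"tx": 0,"ty": 0.0031,"tz": 0,"wx": 0,"wy": 0,"wz": 0,"fingers": 1}
    - {"tx": 0,"ty": 0.0031,"tz": 0,"wx": 0,"wy": 0,"wz": 0,"fingers": 1}
    - {"tx": 0,"ty": 0.0031,"tz": 0,"wx": 0,"wy": 0,"wz": 0,"fingers": 1}
    - {"tx": 0,"ty": 0.0031,"tz": 0,"wx": 0,"wy": 0,"wz": 0,"fingers": 1}
    - {"tx": 0,"ty": 0.0031,"tz": 0,"wx": 0,"wy": 0,"wz": 0,"fingers": 1}
    - {"tx": 0,"ty": 0.0031,"tz": 0,"wx": 0,"wy": 0,"wz": 0,"fingers": 1}
    - {"tx": 0,"ty": 0.0031,"tz": 0,"wx": 0,"wy": 0,"wz": 0,"fingers": 1}
    - {"tx": 0,"ty": 0.0031,"tz": 0,"wx": 0,"wy": 0,"wz": 0,"fingers": 1}
    - {"tx": 0,"ty": 0.0031,"tz": 0,"wx": 0,"wy": 0,"wz": 0,"fingers": 1}
    - {"tx": 0,"ty": 0.0031,"tz": 0,"wx": 0,"wy": 0,"wz": 0,"fingers": 1}

```text
time_s: 13.08
position: [449.4, -187.9, 185.7]
tool_rot: [0.018, 0.974, -0.211, 0.085]
ft_force: [-0.3, 0.2, -1.4]
gripper_width: 27.9
grasp_force: 25.0
```

Emit:
servo_tool:
  commands:
    - {"tx": 0,"ty": 0.0031,"tz": 0,"wx": 0,"wy": 0,"wz": 0,"fingers": 1}
    - {"tx": 0,"ty": 0.0031,"tz": 0,"wx": 0,"wy": 0,"wz": 0,"fingers": 1}
    - {"tx": 0,"ty": 0.0031,"tz": 0,"wx": 0,"wy": 0,"wz": 0,"fingers": 1}
    - {"tx": 0,"ty": 0.0031,"tz": 0,"wx": 0,"wy": 0,"wz": 0,"fingers": 1}
    - {"tx": 0,"ty": 0.0031,"tz": 0,"wx": 0,"wy": 0,"wz": 0,"fingers": 1}
    - {"tx": 0,"ty": 0.0031,"tz": 0,"wx": 0,"wy": 0,"wz": 0,"fingers": 1}
    - {"tx": 0,"ty": 0.0031,"tz": 0,"wx": 0,"wy": 0,"wz": 0,"fingers": 1}
    - {"tx": 0,"ty": 0.0031,"tz": 0,"wx": 0,"wy": 0,"wz": 0,"fingers": 1}
    - {"tx": 0,"ty": 0.0031,"tz": 0,"wx": 0,"wy": 0,"wz": 0,"fingers": 1}
    - {"tx": 0,"ty": 0.0031,"tz": 0,"wx": 0,"wy": 0,"wz": 0,"fingers": 1}
    - {"tx": 0,"ty": 0.0031,"tz": 0,"wx": 0,"wy": 0,"wz": 0,"fingers": 1}
    - {"tx": 0,"ty": 0.0031,"tz": 0,"wx": 0,"wy": 0,"wz": 0,"fingers": 1}

```text
time_s: 14.08
position: [434.0, -221.8, 185.8]
tool_rot: [0.018, 0.974, -0.211, 0.085]
ft_force: [0.1, 0.8, -0.9]
gripper_width: 28.0
grasp_force: 25.0
```

```bash
python3 chk.py
```

```text
tip [ 529.3 -265.1   75.5] in chamber [-79.4 -17.5  75.5]
t 14.08 q [ 0.59  0.05 -0.27  2.15  0.05  0.77 -1.71] pos [ 434.  -221.8  185.8] F [ 0.1  0.8 -0.9] w 28.0 g 25.0
turn [ 0.01  0.02 -0.01] max 0.0 shift after turn [ 0.3 76.5  0.6] | shift before turn [ 0.3 76.5  0.7] len 77.0
```

Emit:
servo_tool:
  commands:
    - {"tx": 0,"ty": 0.0031,"tz": 0,"wx": 0,"wy": 0,"wz": 0,"fingers": 1}
    - {"tx": 0,"ty": 0.0031,"tz": 0,"wx": 0,"wy": 0,"wz": 0,"fingers": 1}
    - {"tx": 0,"ty": 0.0031,"tz": 0,"wx": 0,"wy": 0,"wz": 0,"fingers": 1}
    - {"tx": 0,"ty": 0.0031,"tz": 0,"wx": 0,"wy": 0,"wz": 0,"fingers": 1}
    - {"tx": 0,"ty": 0.0031,"tz": 0,"wx": 0,"wy": 0,"wz": 0,"fingers": 1}
    - {"tx": 0,"ty": 0.0031,"tz": 0,"wx": 0,"wy": 0,"wz": 0,"fingers": 1}
    - {"tx": 0,"ty": 0.0031,"tz": 0,"wx": 0,"wy": 0,"wz": 0,"fingers": 1}
    - {"tx": 0,"ty": 0.0031,"tz": 0,"wx": 0,"wy": 0,"wz": 0,"fingers": 1}
    - {"tx": 0,"ty": 0.0031,"tz": 0,"wx": 0,"wy": 0,"wz": 0,"fingers": 1}
    - {"tx": 0,"ty": 0.0031,"tz": 0,"wx": 0,"wy": 0,"wz": 0,"fingers": 1}
    - {"tx": 0,"ty": 0.0031,"tz": 0,"wx": 0,"wy": 0,"wz": 0,"fingers": 1}
    - {"tx": 0,"ty": 0.0031,"tz": 0,"wx": 0,"wy": 0,"wz": 0,"fingers": 1}

```text
time_s: 15.08
position: [418.6, -255.6, 185.7]
tool_rot: [0.018, 0.974, -0.211, 0.085]
ft_force: [0.1, 0.6, -1.5]
gripper_width: 27.6
grasp_force: 25.0
```

Emit:
servo_tool:
  commands:
    - {"tx": 0,"ty": 0.0032,"tz": 0,"wx": 0,"wy": 0,"wz": 0,"fingers": 1}
    - {"tx": 0,"ty": 0.0032,"tz": 0,"wx": 0,"wy": 0,"wz": 0,"fingers": 1}
    - {"tx": 0,"ty": 0.0032,"tz": 0,"wx": 0,"wy": 0,"wz": 0,"fingers": 1}
    - {"tx": 0,"ty": 0.0032,"tz": 0,"wx": 0,"wy": 0,"wz": 0,"fingers": 1}
    - {"tx": 0,"ty": 0.0032,"tz": 0,"wx": 0,"wy": 0,"wz": 0,"fingers": 1}
    - {"tx": 0,"ty": 0.0032,"tz": 0,"wx": 0,"wy": 0,"wz": 0,"fingers": 1}
    - {"tx": 0,"ty": 0.0032,"tz": 0,"wx": 0,"wy": 0,"wz": 0,"fingers": 1}
    - {"tx": 0,"ty": 0.0032,"tz": 0,"wx": 0,"wy": 0,"wz": 0,"fingers": 1}
    - {"tx": 0,"ty": 0.0032,"tz": 0,"wx": 0,"wy": 0,"wz": 0,"fingers": 1}
    - {"tx": 0,"ty": 0.0032,"tz": 0,"wx": 0,"wy": 0,"wz": 0,"fingers": 1}
    - {"tx": 0,"ty": 0.0032,"tz": 0,"wx": 0,"wy": 0,"wz": 0,"fingers": 1}
    - {"tx": 0,"ty": 0.0032,"tz": 0,"wx": 0,"wy": 0,"wz": 0,"fingers": 1}

```text
time_s: 16.08
position: [402.7, -290.6, 185.8]
tool_rot: [0.018, 0.974, -0.211, 0.085]
ft_force: [-0.4, -0.6, -1.9]
gripper_width: 27.8
grasp_force: 25.0
```

```bash
python3 chk.py; python3 -c "
from sw import *
t=tip_now();c=workcell.capture('side');d=workcell.capture('top'); print(pix(c,t),pix(d,t))
k=[int(v) for v in pix(c,t)[0]];m=[int(v) for v in pix(d,t)[0]]
f=lambda c,k:cv2.resize(c['frame'][k[1]-25:k[1]+25,k[0]-25:k[0]+25,::-1],None,fx=8,fy=8,interpolation=cv2.INTER_CUBIC)
cv2.imwrite('pics/s6.png',np.hstack([f(c,k),f(d,m)]))
"
```

```text
tip [ 498.  -333.9   75.5] in chamber [-79.4 -93.1  75.5]
t 16.08 q [ 0.69  0.07 -0.19  2.14  0.    0.77 -1.5 ] pos [ 402.7 -290.6  185.8] F [-0.4 -0.6 -1.9] w 27.8 g 25.0
turn [ 0.01  0.02 -0.01] max 0.0 shift after turn [0.3 0.9 0.6] | shift before turn [0.3 0.9 0.6] len 1.0
[[279.19654775  96.70142589]] [[362.81025242 192.91137254]]
```

View pics/s6.png

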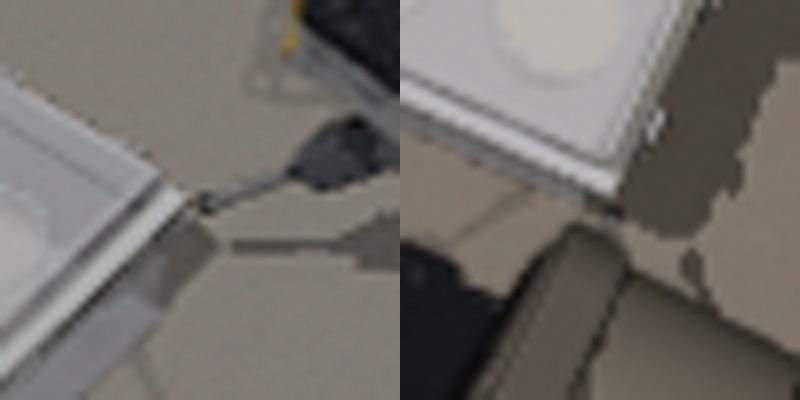

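Emit:
servo_tool:
  commands:
    - {"tx": -0.01,"ty": 0,"tz": -0.002,"wx": 0,"wy": 0,"wz": 0,"fingers": 1}
    - {"tx": -0.01,"ty": 0,"tz": -0.002,"wx": 0,"wy": 0,"wz": 0,"fingers": 1}
    - {"tx": 0.004,"ty": 0,"tz": -0.026,"wx": 0,"wy": 0,"wz": 0,"fingers": 1}
    - {"tx": 0.004,"ty": 0,"tz": -0.026,"wx": 0,"wy": 0,"wz": 0,"fingers": 1}
    - {"tx": 0.004,"ty": 0,"tz": -0.026,"wx": 0,"wy": 0,"wz": 0,"fingers": 1}
    - {"tx": 0.004,"ty": 0,"tz": -0.026,"wx": 0,"wy": 0,"wz": 0,"fingers": 1}
    - {"tx": 0.004,"ty": 0,"tz": -0.026,"wx": 0,"wy": 0,"wz": 0,"fingers": 1}
    - {"tx": 0.004,"ty": 0,"tz": -0.026,"wx": 0,"wy": 0,"wz": 0,"fingers": 1}
    - {"tx": 0.004,"ty": 0,"tz": -0.026,"wx": 0,"wy": 0,"wz": 0,"fingers": 1}
    - {"tx": 0.004,"ty": 0,"tz": -0.026,"wx": 0,"wy": 0,"wz": 0,"fingers": 1}
    - {"tx": 0.004,"ty": 0,"tz": -0.026,"wx": 0,"wy": 0,"wz": 0,"fingers": 1}
    - {"tx": 0.004,"ty": 0,"tz": -0.026,"wx": 0,"wy": 0,"wz": 0,"fingers": 1}

```text
time_s: 17.18
position: [378.0, -278.7, 450.4]
tool_rot: [0.019, 0.974, -0.211, 0.085]
ft_force: [0.7, -0.9, -0.9]
gripper_width: 27.8
grasp_force: 25.0
```

Emit:
servo_tool:
  commands:
    - {"tx": 0.025,"ty": 0,"tz": 0.0044,"wx": 0,"wy": 0,"wz": 0,"fingers": 1}
    - {"tx": 0.025,"ty": 0,"tz": 0.0044,"wx": 0,"wy": 0,"wz": 0,"fingers": 1}
    - {"tx": 0.025,"ty": 0,"tz": 0.0044,"wx": 0,"wy": 0,"wz": 0,"fingers": 1}
    - {"tx": 0.025,"ty": 0,"tz": 0.0044,"wx": 0,"wy": 0,"wz": 0,"fingers": 1}
    - {"tx": 0.025,"ty": 0,"tz": 0.0044,"wx": 0,"wy": 0,"wz": 0,"fingers": 1}
    - {"tx": 0,"ty": 0,"tz": 0,"wx": 0,"wy": 5,"wz": 0,"fingers": 1}
    - {"tx": 0,"ty": 0,"tz": 0,"wx": 0,"wy": 5,"wz": 0,"fingers": 1}
    - {"tx": 0,"ty": 0,"tz": 0,"wx": 0,"wy": 5,"wz": 0,"fingers": 1}
    - {"tx": 0,"ty": 0,"tz": 0,"wx": 0,"wy": 5,"wz": 0,"fingers": 1}

```text
time_s: 17.93
position: [494.0, -331.6, 449.0]
tool_rot: [0.055, 0.944, -0.204, 0.255]
ft_force: [0.1, -0.6, -1.0]
gripper_width: 27.8
grasp_force: 25.0
```

```bash
python3 chk.py; python3 -c "
from sw import *
plan(((540,-320,440),Rtool(C[2],30)))"
```

```text
tip [ 618.  -388.1  381.8] in chamber [ 52.3 -92.8 381.8]
t 17.93 q [ 0.71 -0.13 -0.18  1.84 -0.1   0.91 -1.43] pos [ 494.  -331.6  449. ] F [ 0.1 -0.6 -1. ] w 27.8 g 25.0
turn [ 3.00e-02 -2.02e+01 -1.00e-02] max 20.2 shift after turn [-144.     1.3  242.5] | shift before turn [-218.8    1.2  177.9] len 282.0
t 17.93 q [ 0.71 -0.13 -0.18  1.84 -0.1   0.91 -1.43] pos [ 494.  -331.6  449. ] F [ 0.1 -0.6 -1. ] w 27.8 g 25.0
turn [ 0.03 29.8   0.  ] max 29.8 shift after turn [ 10.7 -29.6  36.7] | shift before turn [ 27.5 -29.7  26.5] len 48.0
```

Emit:
servo_tool:
  commands:
    - {"tx": 0.0173,"ty": 0,"tz": 0.01,"wx": 0,"wy": 0,"wz": 0,"fingers": 1}
    - {"tx": 0.0173,"ty": 0,"tz": 0.01,"wx": 0,"wy": 0,"wz": 0,"fingers": 1}
    - {"tx": 0.0173,"ty": 0,"tz": 0.01,"wx": 0,"wy": 0,"wz": 0,"fingers": 1}
    - {"tx": 0.0173,"ty": 0,"tz": 0.01,"wx": 0,"wy": 0,"wz": 0,"fingers": 1}
    - {"tx": 0,"ty": 0,"tz": 0,"wx": 0,"wy": 5,"wz": 0,"fingers": 1}
    - {"tx": 0,"ty": 0,"tz": 0,"wx": 0,"wy": 5,"wz": 0,"fingers": 1}
    - {"tx": 0,"ty": 0,"tz": 0,"wx": 0,"wy": 5,"wz": 0,"fingers": 1}
    - {"tx": 0,"ty": 0,"tz": 0,"wx": 0,"wy": 5,"wz": 0,"fingers": 1}
    - {"tx": 0,"ty": 0,"tz": 0,"wx": 0,"wy": 5,"wz": 0,"fingers": 1}
    - {"tx": 0,"ty": 0,"tz": 0,"wx": 0,"wy": 5,"wz": 0,"fingers": 1}
    - {"tx": 0,"ty": 0,"tz": 0,"wx": 0,"wy": 0,"wz": 0,"fingers": 1}
    - {"tx": 0,"ty": 0,"tz": 0,"wx": 0,"wy": 0,"wz": 0,"fingers": 1}

```text
time_s: 18.93
position: [569.3, -360.5, 449.4]
tool_rot: [0.095, 0.861, -0.183, 0.466]
ft_force: [0.9, -0.8, -0.3]
gripper_width: 27.6
grasp_force: 25.0
```

```bash
python3 -c "
from sw import *
t=tip_now();print(t)
plan(((540,-320,440),Rtool(C[2],30)))
c=workcell.capture('side'); k=[int(v) for v in pix(c,t)[0]]; print(k); np.savez('side7.npz',**c)
cv2.imwrite('pics/s7.png',cv2.resize(c['frame'][0:160,150:400,::-1],None,fx=3,fy=3,interpolation=cv2.INTER_CUBIC))"
```

```text
[ 708.40624707 -421.81772678  450.27243652]
t 18.93 q [ 0.68 -0.15 -0.14  2.1  -0.54  0.23 -1.  ] pos [ 569.3 -360.5  449.4] F [ 0.9 -0.8 -0.3] w 27.6 g 25.0
turn [-0.74  3.23  0.04] max 3.2 shift after turn [-29.9 -24.8 -32.9] | shift before turn [-31.7 -25.2 -30.8] len 51.0
[220, -22]
```

View pics/s7.png

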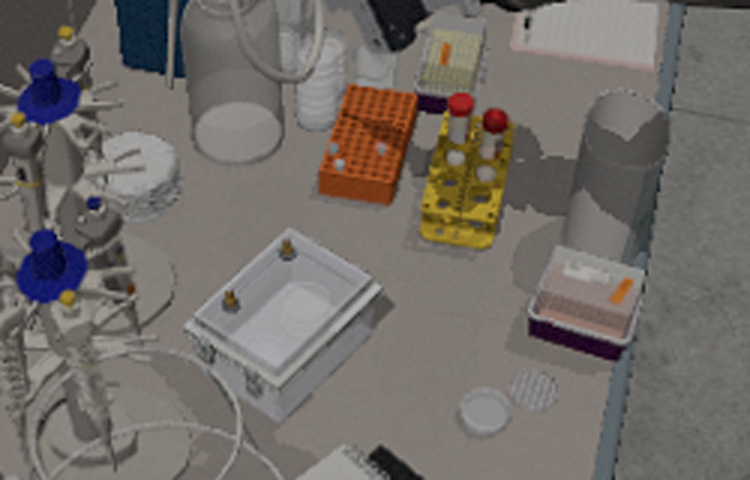

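```bash
python3 -c "
from sw import *
s=workcell.observe();q=quat(s['tool_rot']);dx=q.apply([np.sin(a),0,np.cos(a)]);o=s['position']-q.apply([0,0,18.8])
d=np.cross(dx,[0,0,1]);n=np.cross(q.apply([0,1,0]),dx);n*=np.sign(n[2]);print('tilt',np.degrees(np.arccos(n[2])),'vel',abs(s['joint_vel']).max())
c=workcell.capture('top')
for x in (20,40,55,70,85,100,120,140,160,166):
    P=o+dx*x+n*(11 if x<79 else 4); uv=pix(c,P)[0]; W=world(c,[uv])[0]; print(x,P.round(),uv.round(),W.round(),c['frame'][int(round(uv[1])),int(round(uv[0]))])
"
```

```text
tilt 3.2101080236656068 vel 0.022216097360189486
20 [ 574. -363.  470.] [396. 144.] [ 574. -363.  472.] [30 85 41]
40 [ 592. -371.  469.] [399. 137.] [ 593. -371.  468.] [61 60 63]
55 [ 606. -377.  468.] [401. 133.] [ 606. -377.  469.] [81 81 84]
70 [ 620. -383.  467.] [403. 128.] [ 619. -382.  471.] [84 84 87]
85 [ 633. -389.  460.] [405. 124.] [ 630. -387.  469.] [11 10 12]
100 [ 647. -395.  459.] [407. 120.] [ 645. -394.  464.] [131 128 124]
120 [ 665. -403.  458.] [409. 113.] [ 666. -404.  454.] [143 141 137]
140 [ 683. -411.  457.] [412. 107.] [ 684. -411.  456.] [149 147 142]
160 [ 702. -419.  455.] [415. 101.] [ 700. -418.  460.] [34 34 34]
166 [ 707. -422.  455.] [416.  99.] [ 707. -421.  456.] [31 29 29]
```

Emit:
servo_tool:
  commands:
    - {"tx": 0,"ty": 0,"tz": 0,"wx": 0,"wy": 0,"wz": 0,"fingers": 1}
    - {"tx": 0,"ty": 0,"tz": 0,"wx": 0,"wy": 0,"wz": 0,"fingers": 1}
    - {"tx": 0,"ty": 0,"tz": 0,"wx": 0,"wy": 0,"wz": 0,"fingers": 1}
    - {"tx": 0,"ty": 0,"tz": 0,"wx": 0,"wy": 0,"wz": 0,"fingers": 1}
    - {"tx": 0,"ty": 0,"tz": 0,"wx": 0,"wy": 0,"wz": 0,"fingers": 1}
    - {"tx": 0,"ty": 0,"tz": 0,"wx": 0,"wy": 0,"wz": 0,"fingers": 1}
    - {"tx": 0,"ty": 0,"tz": 0,"wx": 0,"wy": 0,"wz": 0,"fingers": 1}
    - {"tx": 0,"ty": 0,"tz": 0,"wx": 0,"wy": 0,"wz": 0,"fingers": 1}

```text
time_s: 19.7
position: [570.1, -361.0, 449.6]
tool_rot: [0.095, 0.86, -0.182, 0.466]
ft_force: [-0.9, -0.2, -1.8]
gripper_width: 27.6
grasp_force: 25.0
```

```bash
python3 -c "
from workcell import *
s=observe();print(s['position'],s['joint_vel'].round(4),s['qpos'].round(3))
if abs(s['joint_vel']).max()<.02: print(job_done())"
```

```text
[ 570.0971216  -361.03690398  449.64604563] [ 0.0017  0.0014  0.0013 -0.0001 -0.0011 -0.0014  0.0009] [ 0.677 -0.152 -0.139  2.101 -0.543  0.232 -0.995]
the job is handed in; nothing more can be done
None
```

I drew the detector from its holder, swept its tip along the front seam from left to right at about 3.7 cm/s with a gap of about 8 mm, and handed the job in at 19.7 s with it held still, about 3° off level, display up, about 45 cm above the bench; no verdict was returned.

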